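Zero a bench sample mill and back off four clicks

ROBOT

A 6-joint arm with a two-finger parallel gripper is mounted at the origin on the work surface; the furniture and walls round the work are solid. World frame = base frame: x ahead of the robot, y to its left, z up, the work surface at z = 0. Lengths are in mm, angles in degrees, forces in N, time in s.
With the tool pointing down it reaches from about 350 to 850 mm from the base axis. Payload 8.1 kg.
Tool frame: the origin (TCP) lies midway between the tips of the shut fingers; the grasp point (between the pads) lies 19 mm behind it; x points along the fingers, y is the direction in which the jaws open and shut, and the axes are right-handed (so a half turn about x gives the same grasp; the last joint's range is limited). The gripper opens to 93 mm and grips with 3 to 60 N. Pads are 15 mm wide; open, the fingers measure 128 mm over their backs; the gripper's body (75 mm by 188 mm) begins 65 mm behind the grasp point.
Start: joints at [63.633, 7.471, 85.268, -0, 87.261, -4.893], TCP at [219.631, 558.361, 218.635] pointing down, gripper open.
Joint ranges: [-169.43, 169.43], [-51.17, 129.36], [1.28, 143.12], [-76.62, 256.62], [0, 156.53], [-152.29, 152.29]. Speed limits (degrees/s): [136.94, 136.94, 159.86, 180, 180, 180].

INTERFACE

Orientations are given as [roll, pitch, yaw] about the fixed x, y, z axes, in that order (R = Rz(yaw) Ry(pitch) Rx(roll)).
In Python, from plant import read_state, snapshot, camera_model, finish_job gives the robot as it stands.
- The arm moves only by the tool arm_command, never from a script. Its argument "moves" is a list of rows, each a list of 7 numbers: the opening, from 0 (shut) to 1 (fully open), then the shift along the world's x, y, z in mm, then the turn, a rotation vector about the world's x, y, z in degrees. A call has 1 to 10 rows; each row shifts and turns the commanded pose from where the row before left it; what a row does not reach is not made up. A row lasts 1/12 s, in which the tool goes at most 41.7 mm and 7.16 degrees, less where a joint would pass 70% of its speed; a pose out of reach is approached as far as the arm can. A call is refused whole if a number of a shift passes 41.7 or a number of a turn 7.16, either way. A call with a gripper value outside its range is refused whole. The fingers move at their own pace and stop on an object; "squeeze" is the grip in N (left out, the last holds). Time passes only in rows, so rows that do not move let the fingers close. It gives the time, the measured TCP pose, the force and the opening at its end, in the units of the state.
- read_state(): the state, without advancing time (a new reading comes with each control period).
- snapshot(name): name is "scene" or "side" or "wrist"; returns (picture, depth): 384x512x3 uint8, red, green, blue; 384x512 float32, mm along the optical axis (not along the pixel's ray), 0 where there is no reading.
- camera_model(name): a dict with "camera_matrix" (3x3 intrinsics, pixels), "k1" (the pictures are not rectified: a ray, as slopes to the right and down, at radius r is drawn at 1 + k1 r^2 times it, then the intrinsics apply), "R" (3x3) and "t" (3): a world point X has camera coordinates R X + t. Camera axes: x right, y down, z forward; pixel columns grow to the right and rows downward; lengths in mm; the calibration is good to about 2 mm. A picture is of the moment at which its call begins: read the wrist's pose just before it. camera_model takes no time and is no camera call; for the wrist camera it gives the pose at the moment of the call.
- finish_job(): hands the job in, once; it reports no verdict.
The state is a dict: "time_s": time; "joints": joint angles; "joint_velocities": joint speeds; "joint_efforts": joint torques, N m; "eef_pos": TCP position; "ee_rot": TCP orientation; "wrist_force": force on the tool from outside, world axes, zero at the start; "torque": the same for the moment, N m; "opening": finger opening in mm.
Only numpy, scipy, OpenCV 4.12 (cv2) and the standard library are available. Lean on these libraries where they do the work, as an engineer would, in place of code of your own. Each camera call takes 0.05 s, during which the arm holds its last target.

TASK

Set the grind gap of the bench mill: turn its hexagon-topped adjustment ring clockwise (tightening, seen from above the ring) until you feel the burrs touch firmly, without straining them, then back the ring off four clicks and let go of it. Leave the cup, the bottle and the label roll where they stand.

Things in the scene. Friction and masses are not known exactly. Their poses are not given: they have to be found in the camera images.
- mill: Bench sample mill on the desk, fixed; grey base 230 x 140 mm, white round head 96 mm across. Origin: centre of the underside, +x to its back, z up. The head leans 35 degrees from vertical towards the mill's front (-x) and carries the adjustment ring on its upper end, 140 to 200 mm up. The hopper (72 mm wide, 173 mm high) stands 85 mm behind the origin.
- chamber: Grinding chamber with spout, in the head; frame equal to the mill's. The burrs inside are hidden: the ring angle at which they touch cannot be seen and differs each time, 1.5 to 3.2 rad of tightening from the start. Then the ring meets a spring of 10 N m/rad on top of the pointer's steady drag: 0.5 to 0.8 N m more than the drag is a firm touch, over 1.5 N m more strains them.
- ring: Adjustment ring; turns only. Origin on its axis at the bottom of its skirt; z outward along the leaning axis, x to the steel index rib. Ribbed black skirt 88 mm across, z 0 to 20 mm; steel hexagon crown, 50 mm across flats, z 20 to 62 mm, flats square to 0, 60 and 120 degrees from x. Clockwise seen from outside (negative about z) tightens.
- ring_grip (a point): Point on the ring's axis 13 mm below the top of the hexagon crown (z = 49 mm in the ring's frame), where to grip; axes as the ring's. Turning it home takes several grasps.
- ring_index (a point): Index rib of the ring: 42 mm from the axis along ring x, 10 mm above the ring's origin.
- pointer: Drag pointer: aluminium collar 95 mm across under the skirt, tab out to 60 mm. Origin and z as the ring's, x to the tab. The ring clicks over it every 20 degrees (0.15 N m). It starts 0.3 to 1.2 rad clockwise of the rib; the tightening ring catches it, rib in line with the tab, and drags it on (about 0.4 N m moving, no clicks). Backed off, it stays, marking where the burrs touched. Not to be moved by hand.
- cup: Open grey sample cup, 45 mm across, 38 mm high, standing loose on the mill's base below the spout. Origin at the centre of its underside.
- bottle: Brown reagent bottle with black cap, 58 mm across, 109 mm high, loose on the desk at the mill's left. Origin at the centre of its underside.
- roll: White label roll, 61 mm across, 40 mm high, loose on the desk at the mill's left. Origin at the centre of its underside.

How it is judged (in metres and radians):
On the way:
1. the ring is tightened until the burrs touch firmly (about 0.45 N m beyond the drag) (contact force between ring and chamber above 15 N), for 0.1 s.
At the end, for the whole second after the job is handed in: The ring's index rib stands four clicks (80 degrees, within 8 degrees) counter-clockwise of the drag pointer, which marks where the burrs touched; the ring is at rest and released (x of ring_index in the frame of pointer between 0.0015 and 0.013 m and y of ring_index in the frame of pointer above 0.03 m and angular speed of ring below 0.1 rad/s and contact force between ring and the fingers below 0.1 N).
It fails at once if the burrs are strained: the ring is forced against them with more than about 1.6 N m (contact force between ring and chamber above 54 N).
It fails at once if the cup is knocked over or pushed away (more than 20 mm) (distance of cup from where it was at the start of the episode above 0.02 m).
It fails at once if the bottle is knocked over or pushed away (more than 20 mm) (distance of bottle from where it was at the start of the episode above 0.02 m).
It fails at once if the roll is knocked over or pushed away (more than 20 mm) (distance of roll from where it was at the start of the episode above 0.02 m).
It also fails if it takes over 72 s, if anything falls off the work surface, if the arm or the gripper's body presses on something with over 40 N, if the wrist force passes 120 N, or if a joint passes its speed limit or range.

## Working session

There is one attempt and no reset: what is moved stays moved. The work goes in short steps, Python scripts to look and compute and a tool call to move; the robot and the scene stay as the last step left them, time stands still between calls to the robot, and variables do not carry over. Pictures are saved under pics/ and viewed, and the job is handed in when it is done.

Besides the shell and the picture viewer there is one more tool, called after "Call:" as name(argument=value, ...), one argument or row to a line, values as JSON. arm_command: Moves the arm, as the interface text tells. Its arguments: {"type":"object","properties":{"moves":{"type":"array"},"squeeze":{"type":"number"}},"required":["moves"]}

```bash
ls; mkdir -p pics; python3 - <<'E'
from plant import *
import cv2,numpy as np
print(read_state())
for n in ["scene","side","wrist"]:
    p,d=snapshot(n); cv2.imwrite(f"pics/{n}0.png",p[:,:,::-1]); np.save(f"pics/{n}0.npy",d); 
    m=camera_model(n); print(n,m); np.save(f"pics/{n}0_m.npy",m,allow_pickle=True)
E
```

```text
pics
{'time_s': 0.0, 'joints': array([ 6.36333624e+01,  7.51378244e+00,  8.53269107e+01,  1.84095701e-03,
        8.72615603e+01, -4.89137135e+00]), 'joint_velocities': array([-0.01346238,  0.04710445,  0.04537834,  0.01959177,  0.06174204,
       -0.03093738]), 'joint_efforts': array([-5.25903197e-04, -5.59829164e+01, -4.91767359e+01,  7.66357756e-02,
        3.49367643e-02, -9.53486642e-05]), 'eef_pos': array([219.36615519, 557.87021819, 217.62396765]), 'ee_rot': array([ -95.92153942,   89.8977301 , -117.39689527]), 'wrist_force': array([0.04358318, 0.3763711 , 0.25021496]), 'torque': array([ 0.02620728, -0.05323126, -0.0175497 ]), 'opening': 92.84633433604745}
scene {'camera_matrix': array([[423.25083256,   0.        , 254.72186904],
       [  0.        , 423.25083256, 192.5335341 ],
       [  0.        ,   0.        ,   1.        ]]), 'k1': -0.06335998893161325, 'R': array([[ 0.82971771, -0.55817863,  0.00226442],
       [-0.37636332, -0.56244076, -0.73621399],
       [ 0.41221252,  0.60999754, -0.67674503]]), 't': array([-314.82642189,  444.95231845,  569.53277419])}
side {'came
[... 156 characters left out ...]
      ]]), 'k1': 0.03833843131169016, 'R': array([[ 0.30850773,  0.95116908,  0.0100183 ],
       [ 0.63334966, -0.19754353, -0.74822775],
       [-0.70971205,  0.23717913, -0.66336632]]), 't': array([-417.45156352, -177.65711763, 1278.43214097])}
wrist {'camera_matrix': array([[321.5120771 ,   0.        , 253.7744987 ],
       [  0.        , 321.5120771 , 189.37964837],
       [  0.        ,   0.        ,   1.        ]]), 'k1': -0.09204894168708398, 'R': array([[ 3.66034417e-01,  9.30600930e-01, -8.45914308e-04],
       [ 8.94763812e-01, -3.51688439e-01,  2.75159886e-01],
       [ 2.55766547e-01, -1.01474882e-01, -9.61398108e-01]]), 't': array([-600.79777686,  -32.93433807,  390.99635757])}
```

View pics/scene0.png

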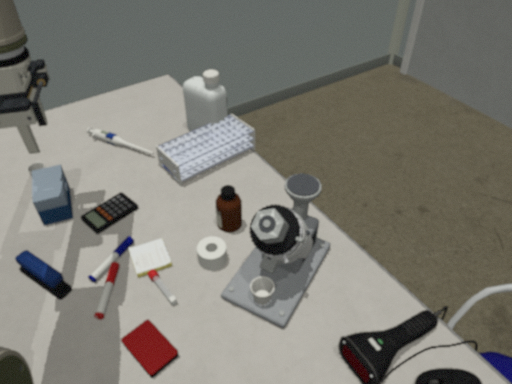

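View pics/side0.png

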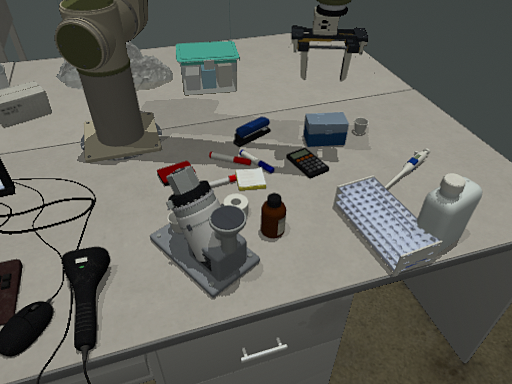

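View pics/wrist0.png

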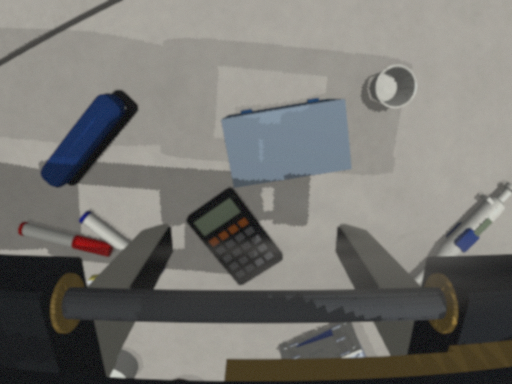

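The scene picture shows the mill: crown top at about (270,225), hopper at (303,188), cup at (262,290). The roll is at (211,250) and the bottle at (229,210). Next I'll enlarge the mill.

```bash
cat > h.py <<'E'
import numpy as np,cv2
from scipy.spatial.transform import Rotation as Ro
def unproj(m,u,v,d):
    K=m["camera_matrix"]; q=cv2.undistortPoints(np.array([[[u,v]]],float),K,np.array([m["k1"],0,0,0]))[0,0]
    return m["R"].T@(np.array([q[0]*d,q[1]*d,d])-m["t"])
def onplane(m,u,v,z):
    K=m["camera_matrix"]; q=cv2.undistortPoints(np.array([[[u,v]]],float),K,np.array([m["k1"],0,0,0]))[0,0]
    c=-m["R"].T@m["t"]; r=m["R"].T@np.array([q[0],q[1],1]); return c+r*(z-c[2])/r[2]
def proj(m,X):
    X=np.atleast_2d(X).astype(float); return cv2.projectPoints(X,cv2.Rodrigues(m["R"])[0],m["t"].astype(float),m["camera_matrix"],np.array([m["k1"],0,0,0]))[0][:,0]
def load(n): return np.load(f"pics/{n}_m.npy",allow_pickle=True).item(),np.load(f"pics/{n}.npy"),cv2.imread(f"pics/{n}.png")
def cloud(m,d,u0,u1,v0,v1):
    vv,uu=np.mgrid[v0:v1,u0:u1]; dd=d[v0:v1,u0:u1].ravel(); P=np.stack([uu.ravel(),vv.ravel()],1).astype(float)
    q=cv2.undistortPoints(P[:,None],m["camera_matrix"],np.array([m["k1"],0,0,0]))[:,0]
    C=np.c_[q*dd[:,None],dd]; ok=dd>0
    return ((C-m["t"])@m["R"])[ok],P[ok]
E
python3 - <<'E'
from h import *
m,d,p=load("scene0"); c=p[165:335,200:345]; cv2.imwrite("pics/s0c.png",cv2.resize(c,None,fx=4.,fy=3.5,interpolation=2)[:600])
cv2.imwrite("pics/s0c.png",cv2.resize(c,None,fx=3.5,fy=3.5,interpolation=2))
m2,d2,p2=load("side0"); cv2.imwrite("pics/d0c.png",cv2.resize(p2[155:300,140:300],None,fx=4,fy=4,interpolation=2))
for n,m,d,box in (("scene",m,d,(215,335,165,330)),("side",m2,d2,(145,265,155,300))):
    X,P=cloud(m,d,*box)
    print(n,"valid",len(X))
    base=X[(X[:,2]>4)&(X[:,2]<60)]
    h,e=np.histogram(X[:,2],np.arange(-10,260,5)); print(list(zip(e.astype(int),h)))
E
```

```text
scene valid 19713
[(np.int64(-10), np.int64(0)), (np.int64(-5), np.int64(3518)), (np.int64(0), np.int64(4703)), (np.int64(5), np.int64(137)), (np.int64(10), np.int64(287)), (np.int64(15), np.int64(3348)), (np.int64(20), np.int64(349)), (np.int64(25), np.int64(155)), (np.int64(30), np.int64(156)), (np.int64(35), np.int64(237)), (np.int64(40), np.int64(233)), (np.int64(45), np.int64(133)), (np.int64(50), np.int64(143)), (np.int64(55), np.int64(158)), (np.int64(60), np.int64(73)), (np.int64(65), np.int64(84)), (np.int64(70), np.int64(107)), (np.int64(75), np.int64(162)), (np.int64(80), np.int64(264)), (np.int64(85), np.int64(257)), (np.int64(90), np.int64(117)), (np.int64(95), np.int64(71)), (np.int64(100), np.int64(75)), (np.int64(105), np.int64(160)), (np.int64(110), np.int64(56)), (np.int64(115), np.int64(68)), (np.int64(120), np.int64(136)), (np.int64(125), np.int64(95)), (np.int64(130), np.int64(70)), (np.int64(135), np.int64(72)), (np.int64(140), np.int64(139)), (np.int64(145), np.int64(220)), (np.int64(150), np.int64(154)), (np.int64(155), np.int64(125)), (np.int64(160), np.int64
[... 1537 characters left out ...]
np.int64(103)), (np.int64(145), np.int64(137)), (np.int64(150), np.int64(152)), (np.int64(155), np.int64(171)), (np.int64(160), np.int64(190)), (np.int64(165), np.int64(207)), (np.int64(170), np.int64(653)), (np.int64(175), np.int64(477)), (np.int64(180), np.int64(189)), (np.int64(185), np.int64(182)), (np.int64(190), np.int64(105)), (np.int64(195), np.int64(83)), (np.int64(200), np.int64(94)), (np.int64(205), np.int64(90)), (np.int64(210), np.int64(55)), (np.int64(215), np.int64(11)), (np.int64(220), np.int64(0)), (np.int64(225), np.int64(0)), (np.int64(230), np.int64(0)), (np.int64(235), np.int64(0)), (np.int64(240), np.int64(0)), (np.int64(245), np.int64(0)), (np.int64(250), np.int64(0))]
```

```bash
ls pics
```

```text
d0c.png
s0c.png
scene0.npy
scene0.png
scene0_m.npy
side0.npy
side0.png
side0_m.npy
wrist0.npy
wrist0.png
wrist0_m.npy
```

View pics/s0c.png

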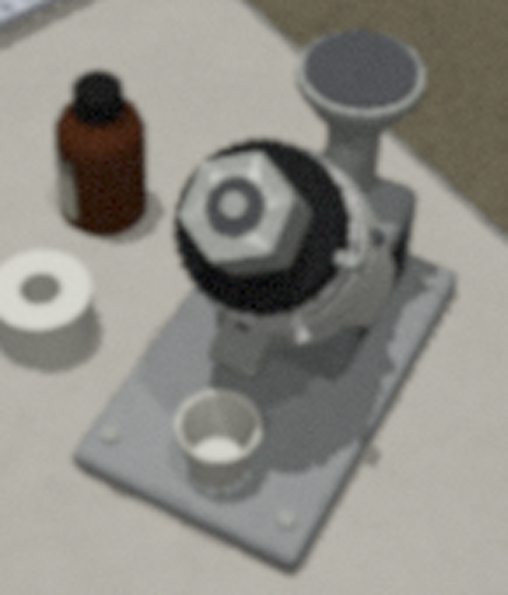

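View pics/d0c.png

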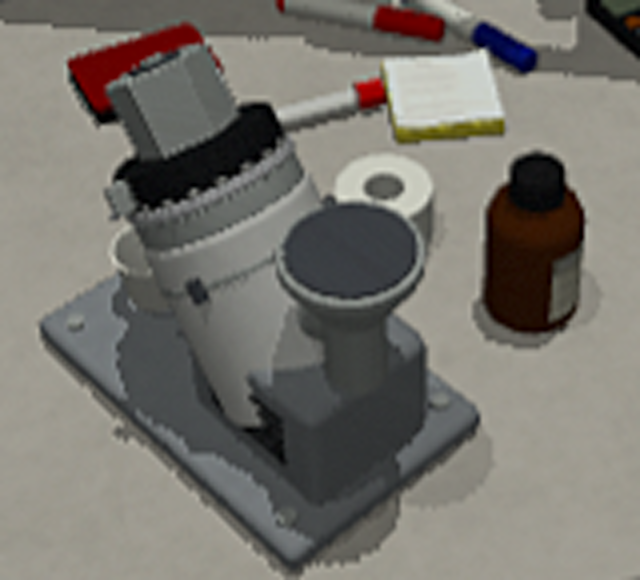

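```bash
python3 - <<'E'
from h import *
A=[]
for n,box in (("scene0",(215,335,165,330)),("side0",(145,265,155,300))):
    m,d,p=load(n); X,P=cloud(m,d,*box); 
    B=X[(X[:,2]>14)&(X[:,2]<23)]
    r=cv2.minAreaRect(B[:,:2].astype(np.float32)); print(n,"base",r,np.median(B[:,2])); A.append(B)
    H=X[(X[:,2]>168)&(X[:,2]<178)]; 
    print("hop med",np.median(H,0))
    A.append
r=cv2.minAreaRect(np.vstack(A)[:,:2].astype(np.float32));print("union",r,cv2.boxPoints(r))
# corners of base by pixel, z of base top ~19
m,d,p=load("scene0")
for (u,v) in [(75,458),(292,570),(455,282)]:
    print("scene corner",onplane(m,200+u/3.5,165+v/3.5,17))
m2,d2,_=load("side0")
for (u,v) in [(42,325),(292,570),(478,415)]:
    print("side corner",onplane(m2,140+u/4,155+v/4,14))
# crown top
u,v=200+233/3.5,165+207/3.5; print(u,v,d[int(v)-6:int(v)+7:2,int(u)-6:int(u)+7:2].round())
yy,xx=np.mgrid[165:335,200:345]
X,P=cloud(m,d,250,284,208,240)
# ransac plane
rng=np.random.default_rng(0);best=0
for i in range(500):
    a,b,c=X[rng.choice(len(X),3,False)]; nn=np.cross(b-a,c-a); nn/=np.linalg.norm(nn)+1e-9
    k=np.abs((X-a)@nn)<2
    if k.sum()>best: best=k.sum();K=k
Y=X[K]; c=Y.mean(0); nn=np.linalg.svd(Y-c)[2][2]; nn*=np.sign(nn[2]); print("top plane",best,c,nn,"tilt",np.degrees(np.arccos(nn[2])),"az",np.degrees(np.arctan2(nn[1],nn[0])))
E
```

```text
scene0 base ((505.8996276855469, 189.34402465820312), (229.3495330810547, 254.3992919921875), 28.03615951538086) 17.81442210741837
hop med [601.34890536 170.58721965 173.43441738]
side0 base ((426.83111572265625, 176.62191772460938), (298.67303466796875, 482.0762023925781), 73.59744262695312) 18.462973434678016
hop med [606.48929602 171.94963316 174.57113414]
union ((429.8691101074219, 187.57119750976562), (299.5585021972656, 483.3524475097656), 77.10267639160156) [[160.85858   95.51387 ]
 [632.01685  -12.372604]
 [698.87964  279.62854 ]
 [227.72137  387.515   ]]
scene corner [400.64002161 146.58249615  17.        ]
scene corner [459.08091497  25.15109208  17.        ]
scene corner [658.70247867 125.57844052  17.        ]
side corner [463.20330433  33.42407119  14.        ]
side corner [669.79672114 132.60132329  14.        ]
side corner [603.32290503 254.13009489  14.        ]
266.57142857142856 224.14285714285714 [[708. 706. 707. 704. 702. 702. 703.]
 [708. 707. 704. 699. 702. 702. 701.]
 [704. 705. 701. 698. 699. 702. 701.]
 [704. 705. 701. 701. 699. 700. 697.]
 [703. 702. 697. 698. 699. 699. 697.]
 [704. 702. 702. 700. 698. 697. 698.]
 [702. 704. 701. 700. 698. 697. 699.]]
top plane 611 [481.00279788 115.45818772 200.36338805] [-0.51935859 -0.25096715  0.81687339] tilt 35.226977713685315 az -154.20899639762314
```

Mill yaw comes out near 26 degrees from both the base edges and the crown-top normal, whose tilt of 35.2 degrees matches the given 35. Next: overlay the ring model to refine its centre and turn angle.

```bash
cat >> h.py <<'E'
def ringR(yaw=26.0,phi=0.0):
    "columns: ring axes; phi: angle of ring x about axis from mill-back-upward direction (ccw)"
    return Ro.from_euler('z',yaw,degrees=True).as_matrix()@Ro.from_euler('y',-35,degrees=True).as_matrix()@Ro.from_euler('z',phi,degrees=True).as_matrix()
def hexpts(z,R,T): # T crown top centre
    a=np.radians(np.arange(6)*60+30); r=25/np.cos(np.pi/6)
    return T+(np.c_[r*np.cos(a),r*np.sin(a),0*a+z-62])@R.T
def circ(r,z,R,T,n=72):
    a=np.linspace(0,2*np.pi,n); return T+(np.c_[r*np.cos(a),r*np.sin(a),0*a+z-62])@R.T
def overlay(p,m,R,T,box,s,out,rib=True):
    u0,u1,v0,v1=box; c=cv2.resize(p[v0:v1,u0:u1],None,fx=s,fy=s,interpolation=cv2.INTER_CUBIC)
    def dr(X,col,cl=True):
        q=((proj(m,X)+.5-[u0,v0])*s).round().astype(int); cv2.polylines(c,[q[:,None]],cl,col,1)
    dr(hexpts(62,R,T),(0,255,0)); dr(circ(44,20,R,T),(255,255,0)); dr(circ(47.5,0,R,T),(0,200,255))
    if rib: dr(T+np.array([[25,0,-42],[44,0,-42],[44,0,-62]])@R.T,(0,0,255),False)
    cv2.imwrite(out,c)
E
python3 - <<'E'
from h import *
m,d,p=load("scene0"); m2,d2,p2=load("side0")
T=np.array([481,115.5,200.4]);R=ringR(26,0)
print(R[:,2])
overlay(p,m,R,T,(240,310,195,275),7,"pics/o1.png"); overlay(p2,m2,R,T,(155,225,158,228),8,"pics/o2.png")
cv2.imwrite("pics/o1r.png",cv2.resize(p[195:275,240:310],None,fx=7,fy=7,interpolation=2))
E
```

```text
[-0.51552709 -0.25143936  0.81915204]
```

View pics/o1.png

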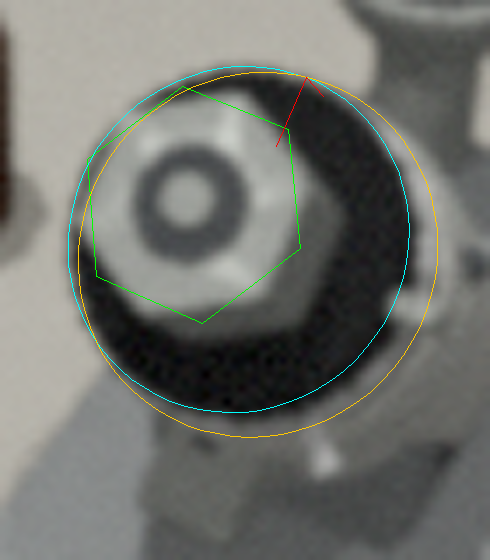

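View pics/o2.png

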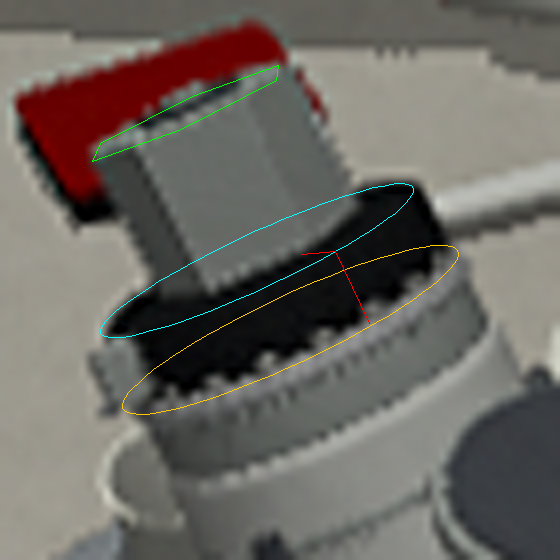

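View pics/o1r.png

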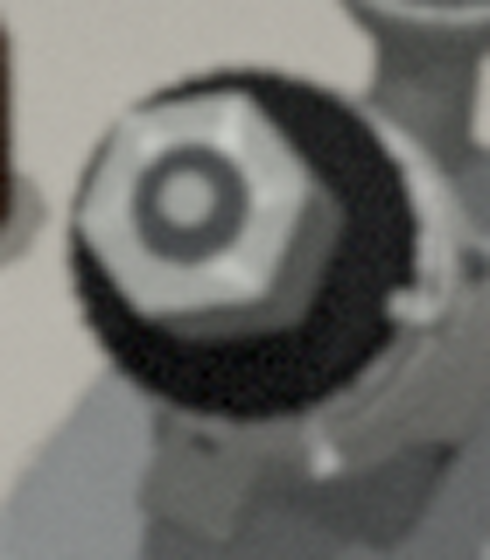

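```bash
python3 - <<'E'
from h import *
from scipy.optimize import least_squares
m,d,p=load("scene0"); m2,d2,p2=load("side0")
C=np.array([(130,108),(245,92),(310,190),(265,292),(150,318),(80,215)],float)/7+[240,195]-.5
T0=np.array([481,115.5,200.4])
n=ringR()[:,2]
def f(x):
    q=proj(m,hexpts(62,ringR(26,x[3]),x[:3])); D=np.linalg.norm(q[:,None]-C[None],axis=2)
    i=D.argmin(0); return np.r_[(q[i]-C).ravel(),((x[:3]-T0)@n)/1.5]
for ph in (0,15,30,45):
    s=least_squares(f,np.r_[T0,ph]); print(s.x.round(2),s.cost,(s.x[:3]-T0)@n)
    
T=s.x[:3]; 
for nm,(u,v),r,z in (("rib",(400,303),44,18),("tab",(325,460),58,-3)):
    px=np.array([u,v])/7+[240,195]-.5
    a=np.arange(-180,180); R0=ringR(26,0)
    X=T+np.c_[r*np.cos(np.radians(a)),r*np.sin(np.radians(a)),0*a+z-62]@R0.T
    D=np.linalg.norm(proj(m,X)-px,axis=1); print(nm,a[D.argmin()],D.min())
E
```

```text
[475.07 118.89 197.57  10.44] 112.483899990841 -0.11698404020341435
[481.83 115.01 200.71  30.01] 1.28383786750269 -0.05553414083411701
[481.83 115.01 200.71  30.01] 1.2838378675027755 -0.05553402202116653
[481.83 115.01 200.71  30.01] 1.2838378675027546 -0.055534057111854995
rib -90 0.14378519959710348
tab -138 1.0561992981794037
```

Fit: crown-top centre (481.8, 115.0, 200.7), flats at 30 degrees mod 60. The rib is at -90 and the tab at -138, i.e. 0.84 rad clockwise, inside the given range. Next I'll work out the tool pose.

```bash
cat >> h.py <<'E'
T=np.array([481.8,115.0,200.7]); N=ringR()[:,2]
def toolR(phi): # tool x=-N, y = direction phi
    y=ringR(26,phi)[:,0]; return np.c_[-N,y,np.cross(-N,y)]
def plan(Pt,Rt,nrow):
    from plant import read_state
    s=read_state(); Rc=Ro.from_euler('xyz',s['ee_rot'],degrees=True).as_matrix()
    rv=Ro.from_matrix(Rt@Rc.T).as_rotvec(degrees=True); dp=Pt-s['eef_pos']
    print("tot",dp.round(1),rv.round(1),"ang",np.linalg.norm(rv).round(1)); print("per row",(dp/nrow).round(2),(rv/nrow).round(3)); return s,Rc
E
python3 - <<'E'
from h import *
from plant import read_state
s=read_state();Rc=Ro.from_euler('xyz',s['ee_rot'],degrees=True).as_matrix();print(Rc.round(3))
ax=np.cross(Rc[:,0],-N); an=np.arctan2(np.linalg.norm(ax),Rc[:,0]@-N); Ra=Ro.from_rotvec(ax/np.linalg.norm(ax)*an).as_matrix()@Rc
y=ringR(26,0).T@Ra[:,1]; print("phi of y after min. rotation",np.degrees(np.arctan2(y[1],y[0])))
for ph in range(-180,180,30): 
  if ph%60==30: plan(T+100*N,toolR(ph),10)
E
```

```text
[[-0.001  0.366  0.931]
 [-0.001  0.931 -0.366]
 [-1.    -0.001 -0.   ]]
phi of y after min. rotation 42.538450745450895
tot [ 210.8 -468.1   64.8] [-42.9 -27.  160.2] ang 168.0
per row [ 21.08 -46.81   6.48] [-4.29  -2.703 16.021]
tot [ 210.8 -468.1   64.8] [  43.9    1.6 -127.5] ang 134.9
per row [ 21.08 -46.81   6.48] [  4.388   0.163 -12.752]
tot [ 210.8 -468.1   64.8] [ 33.1 -17.5 -70.1] ang 79.5
per row [ 21.08 -46.81   6.48] [ 3.313 -1.748 -7.013]
tot [ 210.8 -468.1   64.8] [ 18.8 -29.7 -12.1] ang 37.2
per row [ 21.08 -46.81   6.48] [ 1.879 -2.97  -1.212]
tot [ 210.8 -468.1   64.8] [  1.5 -36.   46. ] ang 58.4
per row [ 21.08 -46.81   6.48] [ 0.15  -3.597  4.598]
tot [ 210.8 -468.1   64.8] [-18.8 -35.8 103.7] ang 111.3
per row [ 21.08 -46.81   6.48] [-1.879 -3.584 10.371]
```

Call:
arm_command(
  moves=[
    [1,11.7,-26,5,-1.04,-1.99,5.76],
    [1,11.7,-26,5,-1.04,-1.99,5.76],
    [1,11.7,-26,5,-1.04,-1.99,5.76],
    [1,11.7,-26,5,-1.04,-1.99,5.76],
    [1,11.7,-26,5,-1.04,-1.99,5.76],
    [1,11.7,-26,5,-1.04,-1.99,5.76],
    [1,11.7,-26,5,-1.04,-1.99,5.76],
    [1,11.7,-26,5,-1.04,-1.99,5.76],
    [1,11.7,-26,5,-1.04,-1.99,5.76],
  ],
  squeeze=60,
)

```text
time_s: 0.9
eef_pos: [325.1, 323.2, 263.5]
ee_rot: [-32.6, 70.4, -1.4]
wrist_force: [-0.4, 0.6, 0.7]
opening: 92.7
```

```bash
python3 - <<'E'
from h import *
s,_=plan(T+100*N,toolR(90),9); print(s['joints'].round(1),s['wrist_force'])
E
```

```text
tot [ 105.1 -233.4   19.1] [ 17.7 -11.3  -2. ] ang 21.1
per row [ 11.68 -25.93   2.12] [ 1.962 -1.256 -0.22 ]
[ 51.  -28.8 114.8 -15.6  82.1 -69.7] [-0.36374851  0.64593026  0.67915607]
```

Call:
arm_command(
  moves=[
    [1,11.7,-26,2.1,1.96,-1.26,-0.22],
    [1,11.7,-26,2.1,1.96,-1.26,-0.22],
    [1,11.7,-26,2.1,1.96,-1.26,-0.22],
    [1,11.7,-26,2.1,1.96,-1.26,-0.22],
    [1,11.7,-26,2.1,1.96,-1.26,-0.22],
    [1,11.7,-26,2.1,1.96,-1.26,-0.22],
    [1,11.7,-26,2.1,1.96,-1.26,-0.22],
    [1,11.7,-26,2.1,1.96,-1.26,-0.22],
    [1,11.7,-26,2.1,1.96,-1.26,-0.22],
    [1,0,0,0,0,0,0],
  ],
)

```text
time_s: 1.73
eef_pos: [459.8, 94.0, 284.8]
ee_rot: [0.4, 56.6, 25.4]
wrist_force: [-0.4, -0.0, -0.1]
opening: 93.2
```

```bash
python3 - <<'E'
from h import *
from plant import *
s,_=plan(T+100*N,toolR(90),1); print(s['joints'].round(1),s['wrist_force'],s['torque'])
m=camera_model("wrist"); p,d=snapshot("wrist"); p=p[:,:,::-1].copy(); cv2.imwrite("pics/wrist1.png",p);np.save("pics/wrist1.npy",d);np.save("pics/wrist1_m.npy",m,allow_pickle=True)
print(m["R"]@N, proj(m,T))
overlay(p,m,ringR(26,-90),T,(0,512,0,384),1.5,"pics/w1o.png")
E
```

```text
tot [-29.6  -4.2  -2.2] [ 0.5 -1.6  1. ] ang 1.9
per row [-29.56  -4.18  -2.19] [ 0.482 -1.573  0.975]
[  -9.8  -51.1  129.6   19.2   74.1 -125.5] [-0.36691834 -0.018743   -0.12421245] [-0.02262102  0.2417008  -0.01877322]
[-0.00525578  0.24869825 -0.96856675] [[264.88854779 166.11512027]]
```

View pics/w1o.png

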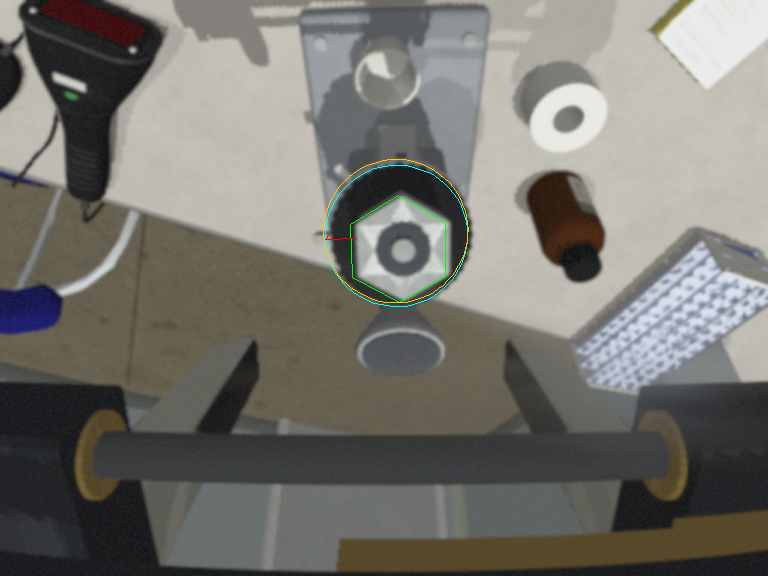

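The hex and rib are where predicted, within about 3 px (hex hole at (403,250) in the enlarged view). Joint 2 reached its limit at this standoff, so I'll move nearer along the axis.

Call:
arm_command(
  moves=[
    [1,1.6,3.4,-15,0.12,-0.39,0.24],
    [1,1.6,3.4,-15,0.12,-0.39,0.24],
    [1,1.6,3.3,-15,0.12,-0.39,0.24],
    [1,1.6,3.3,-14.5,0.12,-0.39,0.24],
    [1,0,0,0,0,0,0],
    [1,0,0,0,0,0,0],
  ],
)

```text
time_s: 2.28
eef_pos: [465.1, 117.5, 225.3]
ee_rot: [0.2, 55.3, 27.1]
wrist_force: [0.3, 0.1, -0.3]
opening: 93.3
```

```bash
python3 - <<'E'
from h import *
from plant import *
s,_=plan(T+30*N,toolR(90),1); print(s['joints'].round(1),s['wrist_force'],s['torque'])
m=camera_model("wrist"); p,d=snapshot("wrist"); p=p[:,:,::-1].copy(); cv2.imwrite("pics/wrist2.png",p);np.save("pics/wrist2.npy",d);np.save("pics/wrist2_m.npy",m,allow_pickle=True)
overlay(p,m,ringR(26,-90),T,(0,512,0,384),1.5,"pics/w2o.png")
E
```

```text
tot [  1.3 -10.    0. ] [ 0.  -0.3 -0.9] ang 1.0
per row [ 1.280e+00 -1.001e+01  1.000e-02] [ 0.017 -0.297 -0.949]
[  -6.7  -51.1  136.2   20.3   66.3 -127.1] [ 0.30240581  0.05433509 -0.29080111] [-0.05626387  0.27541357  0.01500962]
```

View pics/w2o.png

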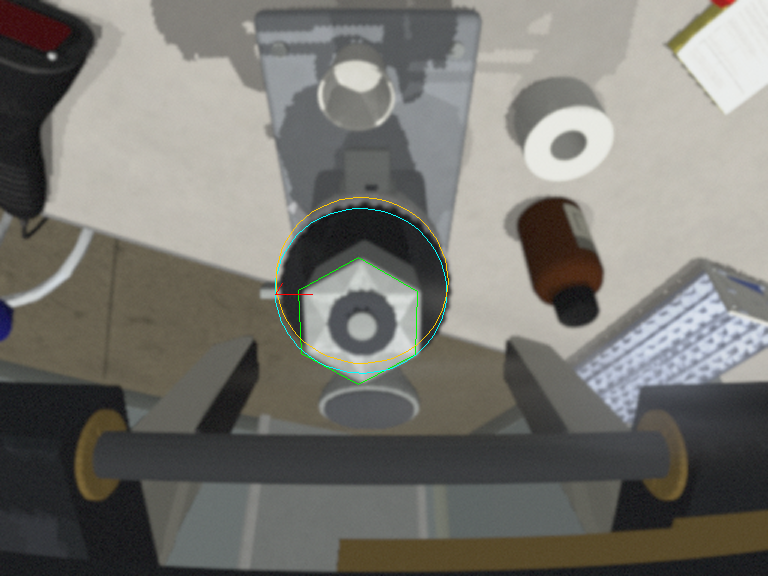

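```bash
python3 - <<'E'
from h import *
_,_,p=load("wrist2"); cv2.imwrite("pics/w2z.png",cv2.resize(p[120:270,160:320],None,fx=4,fy=4,interpolation=2))
_,_,p=load("wrist1"); cv2.imwrite("pics/w1z.png",cv2.resize(p[95:215,200:330],None,fx=5,fy=5,interpolation=2))
E
```

```text
(no output)
```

View pics/w2z.png

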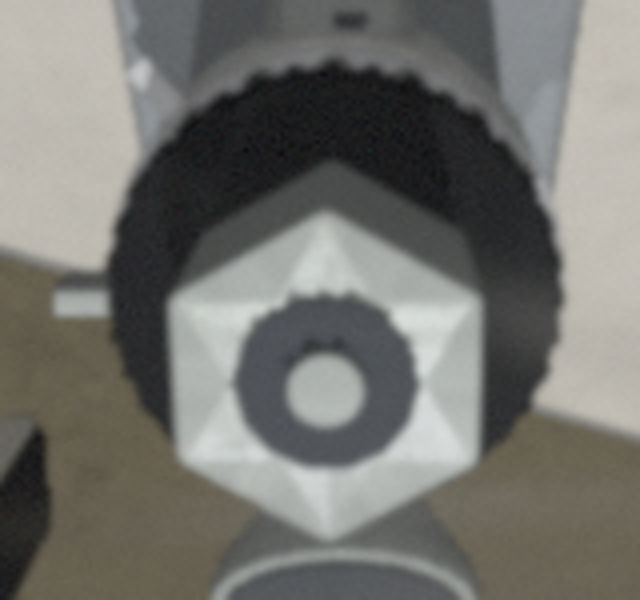

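View pics/w1z.png

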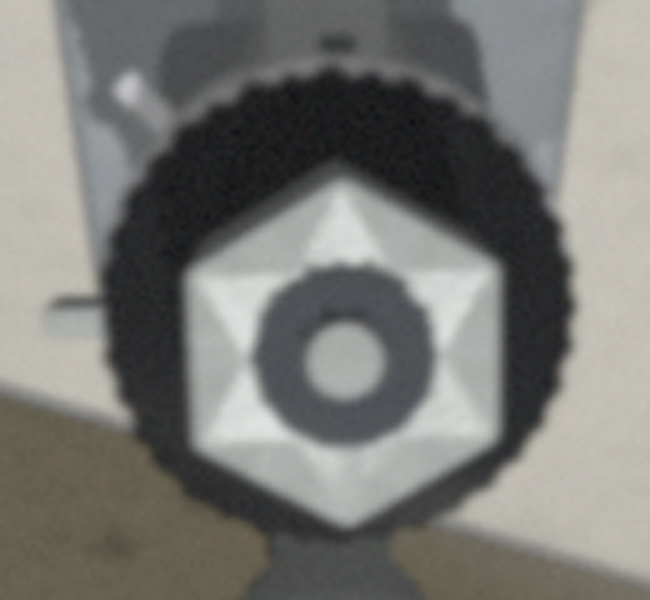

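The left grey piece at (70,295) in the crop reaches to r≈60, so it is the pointer tab at about -90. The rib then most likely stands one hex step further on, at -30 (60 degrees, inside the given range). Next I'll descend part way and recheck.

Call:
arm_command(
  moves=[
    [1,3.7,-2,-5.4,0,-0.1,-0.3],
    [1,3.7,-2,-5.5,0,-0.1,-0.3],
    [1,3.7,-2,-5.5,0,-0.1,-0.3],
    [1,0,0,0,0,0,0],
    [1,0,0,0,0,0,0],
  ],
)

```text
time_s: 2.75
eef_pos: [477.0, 109.7, 209.0]
ee_rot: [-0.1, 55.0, 25.8]
wrist_force: [0.8, 0.9, 0.2]
opening: 92.9
```

```bash
cat >> h.py <<'E'
T=np.array([481.4,115.8,200.7])
E
python3 - <<'E'
from h import *
from plant import *
s,_=plan(T+10*N,toolR(90),1); print(s['joints'].round(1),s['wrist_force'],s['torque'],s['eef_pos'])
# tab angle from both fixed views
for nm,px in (("scene0",np.array([405,303])/7+[240,195]-.5),("side0",np.array([105,375])/8+[155,158]-.5)):
    m,_,_=load(nm); a=np.arange(-180,180)
    for r,z in ((44,10),(57,-6),(55,0)):
        X=T+np.c_[r*np.cos(np.radians(a)),r*np.sin(np.radians(a)),0*a+z-62]@ringR().T
        D=np.linalg.norm(proj(m,X)-px,axis=1); print(nm,r,z,a[D.argmin()],D.min())
E
```

```text
tot [-0.8  3.6 -0.1] [0.  0.  0.1] ang 0.1
per row [-0.77  3.58 -0.07] [0.013 0.044 0.136]
[  -7.3  -48.7  136.9   20.6   63.  -127.9] [0.75903352 0.92027716 0.15579108] [-0.1084246   0.30250302 -0.01320105] [477.01765754 109.70371438 208.95773593]
scene0 44 10 -88 0.17797779109658446
scene0 57 -6 -87 9.247884478174822
scene0 55 0 -87 7.373134972661622
side0 44 10 -111 1.9673845774955818
side0 57 -6 -147 4.725753788622499
side0 55 0 -143 2.323690516271917
```

```bash
python3 - <<'E'
from h import *
def P(m,r,z,a): 
    a=np.radians(a); return proj(m,T+np.array([r*np.cos(a),r*np.sin(a),z-62])@ringR().T)[0]
for nm,f in (("wrist1",lambda q:(q+.5-[200,95])*5),("wrist2",lambda q:(q+.5-[160,120])*4),("scene0",lambda q:(q+.5-[240,195])*7),("side0",lambda q:(q+.5-[155,158])*8)):
    m,_,_=load(nm)
    for a in (-90,-140):
        print(nm,a,[(r,z,f(P(m,r,z,a)).round().tolist()) for r,z in ((44,20),(44,10),(48,5),(48,15),(60,0),(60,-8),(50,-8))])
E
```

```text
wrist1 -90 [(44, 20, [88.0, 321.0]), (44, 10, [94.0, 313.0]), (48, 5, [77.0, 310.0]), (48, 15, [70.0, 318.0]), (60, 0, [19.0, 307.0]), (60, -8, [26.0, 301.0]), (50, -8, [75.0, 300.0])]
wrist1 -140 [(44, 20, [167.0, 135.0]), (44, 10, [171.0, 133.0]), (48, 5, [158.0, 116.0]), (48, 15, [154.0, 118.0]), (60, 0, [119.0, 67.0]), (60, -8, [123.0, 67.0]), (50, -8, [156.0, 106.0])]
wrist2 -90 [(44, 20, [97.0, 303.0]), (44, 10, [107.0, 289.0]), (48, 5, [92.0, 282.0]), (48, 15, [82.0, 296.0]), (60, 0, [39.0, 275.0]), (60, -8, [48.0, 265.0]), (50, -8, [95.0, 265.0])]
wrist2 -140 [(44, 20, [173.0, 129.0]), (44, 10, [181.0, 121.0]), (48, 5, [171.0, 102.0]), (48, 15, [163.0, 109.0]), (60, 0, [134.0, 52.0]), (60, -8, [141.0, 48.0]), (50, -8, [173.0, 85.0])]
scene0 -90 [(44, 20, [394.0, 301.0]), (44, 10, [402.0, 308.0]), (48, 5, [420.0, 317.0]), (48, 15, [413.0, 310.0]), (60, 0, [467.0, 339.0]), (60, -8, [473.0, 344.0]), (50, -8, [437.0, 328.0])]
scene0 -140 [(44, 20, [282.0, 402.0]), (44, 10, [291.0, 408.0]), (48, 5, [300.0, 426.0]), (48, 15, [291.0, 420.0]), (60, 0, [317.0, 474.0]), (60, -8, [324.0, 478.0]), (50, -8, [313.0, 440.0])]
side0 -90 [(44, 20, [117.0, 337.0]), (44, 10, [135.0, 372.0]), (48, 5, [130.0, 397.0]), (48, 15, [113.0, 362.0]), (60, 0, [99.0, 438.0]), (60, -8, [113.0, 466.0]), (50, -8, [146.0, 446.0])]
side0 -140 [(44, 20, [115.0, 312.0]), (44, 10, [132.0, 346.0]), (48, 5, [127.0, 368.0]), (48, 15, [111.0, 334.0]), (60, 0, [97.0, 398.0]), (60, -8, [111.0, 425.0]), (50, -8, [143.0, 413.0])]
```

Rechecked by projection: the left piece matches the rib at -90 (z 10–20, r to ≈52). The other piece matches the tab at -138/-140 in all views, so the first reading holds. The next move straddles the crown.

Call:
arm_command(
  moves=[
    [1,-0.8,3.6,0,0,0,0],
    [1,4.3,2.1,-6.9,0,0,0],
    [1,4.3,2.1,-6.9,0,0,0],
    [1,4.3,2.1,-6.9,0,0,0],
    [1,4.3,2.1,-6.9,0,0,0],
    [1,4.3,2.1,-6.9,0,0,0],
    [1,0,0,0,0,0,0],
    [1,0,0,0,0,0,0],
  ],
)

```text
time_s: 3.42
eef_pos: [497.6, 124.3, 175.0]
ee_rot: [-0.1, 54.9, 25.9]
wrist_force: [-0.8, -0.6, 0.6]
opening: 92.6
```

```bash
python3 - <<'E'
from h import *
from plant import *
s,_=plan(T-32*N,toolR(90),1); print(s['joints'].round(1),s['wrist_force'],s['torque'],s['torque']@N)
m=camera_model("wrist"); p,d=snapshot("wrist"); p=p[:,:,::-1].copy(); cv2.imwrite("pics/wrist3.png",p);np.save("pics/wrist3.npy",d);np.save("pics/wrist3_m.npy",m,allow_pickle=True)
overlay(p,m,ringR(26,-90),T,(0,512,0,384),1.5,"pics/w3o.png")
E
```

```text
tot [ 0.3 -0.4 -0.6] [0.  0.1 0.1] ang 0.1
per row [ 0.32 -0.42 -0.55] [0.011 0.074 0.089]
[  -4.1  -41.9  136.8   20.4   55.5 -127.2] [-0.7759587  -0.63882732  0.55830326] [-0.04131729  0.2695348  -0.01631234] -0.059833763398226616
```

View pics/w3o.png

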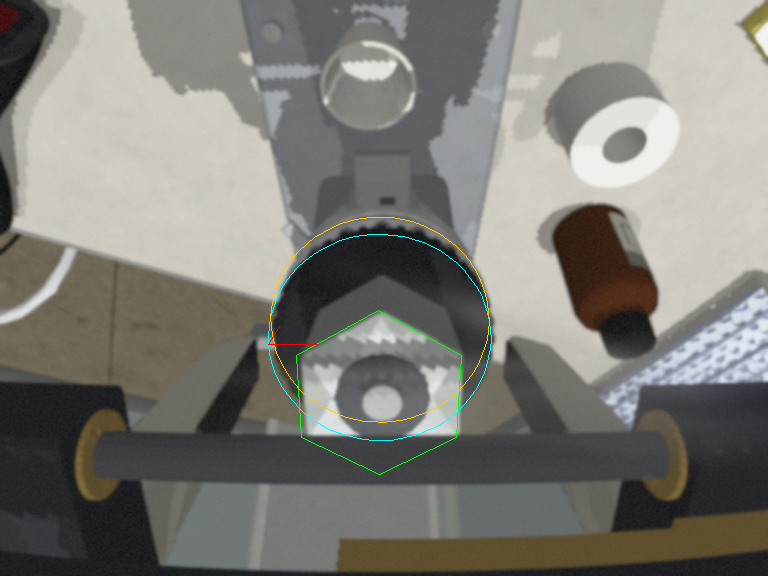

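The crown is centred between the fingers (edges at 300 and 462, mid 381, the same as the finger mid). Closing now.

Call:
arm_command(
  moves=[
    [0,0,0,0,0,0,0],
    [0,0,0,0,0,0,0],
    [0,0,0,0,0,0,0],
    [0,0,0,0,0,0,0],
    [0,0,0,0,0,0,0],
    [0,0,0,0,0,0,0],
    [0,0,0,0,0,0,0],
    [0,0,0,0,0,0,0],
  ],
  squeeze=60,
)

```text
time_s: 4.13
eef_pos: [497.5, 124.9, 175.3]
ee_rot: [0.1, 54.9, 26.0]
wrist_force: [-3.8, 4.5, 2.8]
opening: 49.6
```

```bash
cat > st.py <<'E'
from h import *
from plant import *
s=read_state(); Rc=Ro.from_euler('xyz',s['ee_rot'],degrees=True).as_matrix()
y=ringR().T@Rc[:,1]; print("t",s['time_s'],"phi",np.degrees(np.arctan2(y[1],y[0])).round(2),"xdotN",(Rc[:,0]@-N).round(4),"j",s['joints'].round(1))
dp=ringR().T@(s['eef_pos']-(T-32*N)); print("off ring0",dp.round(2),"F",s['wrist_force'].round(1),"Fring",(ringR().T@s['wrist_force']).round(1),"tau ring0",(ringR().T@s['torque']).round(3),"tauN",(s['torque']@N).round(3),"tau toolx",(s['torque']@Rc[:,0]).round(3),"open",s['opening'])
E
python3 st.py
```

```text
t 4.1333 phi 89.93 xdotN 1.0 j [  -4.1  -41.9  136.8   20.5   55.5 -127.2]
off ring0 [0.52 1.09 0.57] F [-3.8  4.5  2.8] Fring [0.4 5.7 3.1] tau ring0 [ 1.364  0.188 -0.041] tauN -0.041 tau toolx 0.044 open 49.56955735342363
```

Gripped at 49.6 mm. Turning now: contact can't come before 86 degrees, so the first 40 degrees can go briskly.

Call:
arm_command(
  moves=[
    [0,0,0,0,2.06,1.01,-3.28],
    [0,0,0,0,2.06,1.01,-3.28],
    [0,0,0,0,2.06,1.01,-3.28],
    [0,0,0,0,2.06,1.01,-3.28],
    [0,0,0,0,2.06,1.01,-3.28],
    [0,0,0,0,2.06,1.01,-3.28],
    [0,0,0,0,2.06,1.01,-3.28],
    [0,0,0,0,2.06,1.01,-3.28],
    [0,0,0,0,2.06,1.01,-3.28],
    [0,0,0,0,2.06,1.01,-3.28],
  ],
)

```text
time_s: 4.97
eef_pos: [497.8, 123.6, 175.0]
ee_rot: [40.0, 55.1, 25.7]
wrist_force: [-3.5, -6.4, 0.9]
opening: 49.6
```

```bash
python3 st.py
```

```text
t 4.9667 phi 49.74 xdotN 1.0 j [ -4.  -41.8 136.7  20.1  55.5 -86.7]
off ring0 [ 0.12 -0.18  0.58] F [-3.5 -6.4  0.9] Fring [-4.3 -4.3  4.2] tau ring0 [0.235 0.583 0.031] tauN 0.031 tau toolx -0.034 open 49.58609825062493
```

Call:
arm_command(
  moves=[
    [0,0,0,0,2.06,1.01,-3.28],
    [0,0,0,0,2.06,1.01,-3.28],
    [0,0,0,0,2.06,1.01,-3.28],
    [0,0,0,0,2.06,1.01,-3.28],
    [0,0,0,0,2.06,1.01,-3.28],
    [0,0,0,0,2.06,1.01,-3.28],
    [0,0,0,0,2.06,1.01,-3.28],
    [0,0,0,0,2.06,1.01,-3.28],
    [0,0,0,0,2.06,1.01,-3.28],
  ],
)

```text
time_s: 5.72
eef_pos: [497.3, 122.6, 174.4]
ee_rot: [75.9, 55.4, 25.6]
wrist_force: [-10.9, -12.7, 3.4]
opening: 49.9
```

```bash
python3 st.py; python3 - <<'E'
from h import *
from plant import *
p,d=snapshot("scene");p=p[:,:,::-1]; cv2.imwrite("pics/s4.png",cv2.resize(p[165:305,210:350],None,fx=4,fy=4,interpolation=2))
E
```

```text
t 5.7167 phi 13.78 xdotN 1.0 j [ -4.  -41.6 136.6  19.9  55.7 -50.7]
off ring0 [-0.96 -0.82  0.52] F [-10.9 -12.7   3.4] Fring [-10.6  -6.6  11.6] tau ring0 [-0.394  1.769  0.59 ] tauN 0.59 tau toolx -0.594 open 49.86835737841096
```

View pics/s4.png

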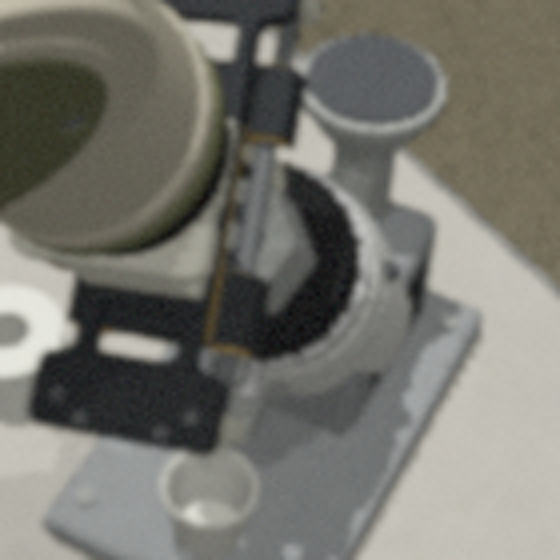

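Call:
arm_command(
  moves=[
    [0,-0.4,-1.1,-0.6,0,0,0],
    [0,0,0,0,0,0,0],
    [0,0,0,0,0,0,0],
  ],
)

```text
time_s: 6.02
eef_pos: [497.2, 122.6, 174.4]
ee_rot: [75.9, 55.2, 25.8]
wrist_force: [-3.2, -3.9, 2.1]
opening: 49.6
```

```bash
python3 st.py
```

```text
t 6.0167 phi 13.93 xdotN 1.0 j [ -4.2 -41.7 136.7  20.2  55.7 -51.2]
off ring0 [-0.99 -0.83  0.55] F [-3.2 -3.9  2.1] Fring [-2.6 -2.1  4.4] tau ring0 [0.2   1.156 0.216] tauN 0.216 tau toolx -0.22 open 49.62476422662784
```

Call:
arm_command(
  moves=[
    [0,0,0,0,1.03,0.5,-1.64],
    [0,0,0,0,1.03,0.5,-1.64],
    [0,0,0,0,1.03,0.5,-1.64],
    [0,0,0,0,1.03,0.5,-1.64],
    [0,0,0,0,1.03,0.5,-1.64],
  ],
)

```text
time_s: 6.43
eef_pos: [497.0, 122.4, 174.2]
ee_rot: [86.0, 55.3, 25.8]
wrist_force: [-7.2, -6.4, 4.3]
opening: 49.8
```

```bash
python3 st.py
```

```text
t 6.4333 phi 3.88 xdotN 1.0 j [ -4.2 -41.7 136.6  20.1  55.8 -41.1]
off ring0 [-1.32 -0.89  0.54] F [-7.2 -6.4  4.3] Fring [-5.1 -2.6  8.8] tau ring0 [0.118 1.695 0.48 ] tauN 0.48 tau toolx -0.485 open 49.76142734809514
```

Call:
arm_command(
  moves=[
    [0,0,0,0,1.03,0.5,-1.64],
    [0,0,0,0,1.03,0.5,-1.64],
    [0,0,0,0,1.03,0.5,-1.64],
  ],
)

```text
time_s: 6.68
eef_pos: [496.8, 122.4, 174.0]
ee_rot: [92.0, 55.3, 25.8]
wrist_force: [-9.2, -8.2, 5.4]
opening: 49.6
```

```bash
python3 st.py
```

```text
t 6.6833 phi -2.12 xdotN 1.0 j [ -4.2 -41.7 136.6  20.1  55.8 -35.1]
off ring0 [-1.59 -0.86  0.5 ] F [-9.2 -8.2  5.4] Fring [-6.6 -3.3 11.2] tau ring0 [0.153 2.034 0.529] tauN 0.529 tau toolx -0.533 open 49.626065973394766
```

Call:
arm_command(
  moves=[
    [0,-0.4,-0.2,0,1.03,0.5,-1.64],
    [0,0,0,0,1.03,0.5,-1.64],
    [0,0,0,0,1.03,0.5,-1.64],
  ],
)

```text
time_s: 6.93
eef_pos: [496.7, 122.3, 173.9]
ee_rot: [98.0, 55.3, 25.8]
wrist_force: [-1.9, -4.9, -0.1]
opening: 49.8
```

```bash
python3 st.py
```

```text
t 6.9333 phi -8.14 xdotN 1.0 j [ -4.3 -41.7 136.7  20.2  55.8 -29.2]
off ring0 [-1.77 -0.86  0.58] F [-1.9 -4.9 -0.1] Fring [-3.2 -3.5  2.2] tau ring0 [0.171 1.671 0.486] tauN 0.486 tau toolx -0.489 open 49.788972551494986
```

Call:
arm_command(
  moves=[
    [0,-0.1,-0.1,0,1.03,0.5,-1.64],
    [0,0,0,0,1.03,0.5,-1.64],
    [0,0,0,0,1.03,0.5,-1.64],
  ],
)

```text
time_s: 7.18
eef_pos: [496.5, 122.3, 173.8]
ee_rot: [104.1, 55.3, 25.9]
wrist_force: [-1.0, -4.5, 1.0]
opening: 49.7
```

```bash
python3 st.py
```

```text
t 7.1833 phi -14.15 xdotN 1.0 j [ -4.3 -41.7 136.7  20.2  55.9 -23.2]
off ring0 [-2.03 -0.8   0.55] F [-1.  -4.5  1. ] Fring [-1.7 -3.6  2.5] tau ring0 [0.337 1.724 0.485] tauN 0.485 tau toolx -0.489 open 49.676328008987426
```

Call:
arm_command(
  moves=[
    [0,-0.1,-0.1,-0.1,1.03,0.5,-1.64],
    [0,0,0,0,1.03,0.5,-1.64],
    [0,0,0,0,1.03,0.5,-1.64],
  ],
)

```text
time_s: 7.43
eef_pos: [496.3, 122.2, 173.7]
ee_rot: [110.1, 55.3, 25.9]
wrist_force: [-0.9, -4.7, 0.8]
opening: 49.7
```

```bash
python3 st.py
```

```text
t 7.4333 phi -20.15 xdotN 1.0 j [ -4.3 -41.8 136.7  20.3  55.9 -17.3]
off ring0 [-2.2  -0.76  0.57] F [-0.9 -4.7  0.8] Fring [-1.9 -3.9  2.3] tau ring0 [0.588 1.896 0.5  ] tauN 0.5 tau toolx -0.505 open 49.65593079838613
```

Call:
arm_command(
  moves=[
    [0,0,-0.1,0,1.03,0.5,-1.64],
    [0,0,0,0,1.03,0.5,-1.64],
    [0,0,0,0,1.03,0.5,-1.64],
  ],
)

```text
time_s: 7.68
eef_pos: [496.2, 122.3, 173.6]
ee_rot: [116.1, 55.3, 26.0]
wrist_force: [-1.8, -3.8, 1.1]
opening: 49.4
```

```bash
python3 st.py
```

```text
t 7.6833 phi -26.15 xdotN 1.0 j [ -4.4 -41.8 136.7  20.3  55.9 -11.3]
off ring0 [-2.38 -0.67  0.54] F [-1.8 -3.8  1.1] Fring [-2.1 -2.7  2.8] tau ring0 [0.763 1.753 0.511] tauN 0.511 tau toolx -0.516 open 49.42951223862458
```

Call:
arm_command(
  moves=[
    [0,0,0,0,1.03,0.5,-1.64],
    [0,0,0,0,1.03,0.5,-1.64],
    [0,0,0,0,1.03,0.5,-1.64],
  ],
)

```text
time_s: 7.93
eef_pos: [496.0, 122.3, 173.5]
ee_rot: [122.2, 55.3, 26.0]
wrist_force: [-5.0, -5.0, 1.8]
opening: 49.8
```

```bash
python3 st.py
```

```text
t 7.9333 phi -32.15 xdotN 1.0 j [ -4.4 -41.8 136.7  20.3  56.   -5.3]
off ring0 [-2.53 -0.58  0.54] F [-5.  -5.   1.8] Fring [-4.4 -2.3  5.4] tau ring0 [0.909 2.008 0.499] tauN 0.499 tau toolx -0.504 open 49.80404226315484
```

Call:
arm_command(
  moves=[
    [0,-0.3,-0.1,0,1.03,0.5,-1.64],
    [0,0,0,0,1.03,0.5,-1.64],
    [0,0,0,0,1.03,0.5,-1.64],
  ],
)

```text
time_s: 8.18
eef_pos: [495.8, 122.3, 173.3]
ee_rot: [128.2, 55.3, 26.1]
wrist_force: [0.7, -3.3, -0.7]
opening: 49.7
```

```bash
python3 st.py
```

```text
t 8.1833 phi -38.17 xdotN 1.0 j [ -4.4 -41.8 136.8  20.4  56.    0.6]
off ring0 [-2.77 -0.44  0.55] F [ 0.7 -3.3 -0.7] Fring [-1.1 -3.3 -0.1] tau ring0 [1.09  1.698 0.473] tauN 0.473 tau toolx -0.478 open 49.656713144297534
```

Call:
arm_command(
  moves=[
    [0,0,0,0,1.03,0.5,-1.64],
    [0,0,0,0,1.03,0.5,-1.64],
    [0,0,0,0,1.03,0.5,-1.64],
  ],
)

```text
time_s: 8.43
eef_pos: [495.6, 122.4, 173.3]
ee_rot: [134.3, 55.3, 26.1]
wrist_force: [-1.7, -5.4, 0.2]
opening: 49.5
```

```bash
python3 st.py
```

```text
t 8.4333 phi -44.17 xdotN 1.0 j [ -4.4 -41.8 136.8  20.4  56.    6.6]
off ring0 [-2.91 -0.3   0.55] F [-1.7 -5.4  0.2] Fring [-3.1 -4.1  2.4] tau ring0 [1.358 1.807 0.471] tauN 0.471 tau toolx -0.477 open 49.53815507419818
```

Call:
arm_command(
  moves=[
    [0,-0.1,0,0,1.03,0.5,-1.64],
    [0,0,0,0,1.03,0.5,-1.64],
    [0,0,0,0,1.03,0.5,-1.64],
  ],
)

```text
time_s: 8.68
eef_pos: [495.4, 122.5, 173.2]
ee_rot: [140.3, 55.3, 26.2]
wrist_force: [-3.1, -3.4, 0.6]
opening: 49.3
```

```bash
python3 st.py
```

```text
t 8.6833 phi -50.17 xdotN 1.0 j [ -4.4 -41.9 136.8  20.4  56.   12.6]
off ring0 [-3.03 -0.17  0.59] F [-3.1 -3.4  0.6] Fring [-3.2 -1.7  3. ] tau ring0 [1.424 1.706 0.496] tauN 0.496 tau toolx -0.502 open 49.30787464658058
```

Call:
arm_command(
  moves=[
    [0,0,0,0,1.03,0.5,-1.64],
    [0,0,0,0,1.03,0.5,-1.64],
    [0,0,0,0,1.03,0.5,-1.64],
  ],
)

```text
time_s: 8.93
eef_pos: [495.2, 122.6, 173.1]
ee_rot: [146.4, 55.4, 26.2]
wrist_force: [-4.8, -4.0, 1.8]
opening: 49.5
```

```bash
python3 st.py
```

```text
t 8.9333 phi -56.17 xdotN 1.0 j [ -4.5 -41.9 136.8  20.5  56.1  18.6]
off ring0 [-3.19  0.01  0.57] F [-4.8 -4.   1.8] Fring [-4.  -1.5  4.9] tau ring0 [1.651 1.774 0.498] tauN 0.498 tau toolx -0.504 open 49.54336953055642
```

Call:
arm_command(
  moves=[
    [0,-0.2,0,0,1.03,0.5,-1.64],
    [0,0,0,0,1.03,0.5,-1.64],
    [0,0,0,0,1.03,0.5,-1.64],
  ],
)

```text
time_s: 9.18
eef_pos: [495.1, 122.7, 173.1]
ee_rot: [152.4, 55.3, 26.3]
wrist_force: [-3.3, -2.9, 0.2]
opening: 49.6
```

```bash
python3 st.py
```

```text
t 9.1833 phi -62.18 xdotN 1.0 j [ -4.5 -41.9 136.9  20.5  56.1  24.5]
off ring0 [-3.3   0.23  0.57] F [-3.3 -2.9  0.2] Fring [-3.3 -1.1  2.6] tau ring0 [1.883 1.52  0.516] tauN 0.516 tau toolx -0.523 open 49.638544753177676
```

Call:
arm_command(
  moves=[
    [0,0,0,0,1.03,0.5,-1.64],
    [0,0,0,0,1.03,0.5,-1.64],
    [0,0,0,0,1.03,0.5,-1.64],
  ],
)

```text
time_s: 9.43
eef_pos: [494.9, 122.8, 173.0]
ee_rot: [158.4, 55.3, 26.3]
wrist_force: [-5.1, -2.9, 0.5]
opening: 49.5
```

```bash
python3 st.py
```

```text
t 9.4333 phi -68.14 xdotN 1.0 j [ -4.5 -41.9 136.9  20.5  56.1  30.5]
off ring0 [-3.37  0.38  0.59] F [-5.1 -2.9  0.5] Fring [-4.5 -0.4  3.8] tau ring0 [2.038 1.501 1.083] tauN 1.083 tau toolx -1.091 open 49.46393535483863
```

Touch: the torque jumped from 0.50 to 1.08 N m, i.e. +0.58. A hair more, then hold.

Call:
arm_command(
  moves=[
    [0,-0.1,0,0,0.26,0.13,-0.41],
    [0,0,0,0,0,0,0],
    [0,0,0,0,0,0,0],
  ],
)

```text
time_s: 9.68
eef_pos: [494.9, 122.8, 173.0]
ee_rot: [158.8, 55.3, 26.3]
wrist_force: [-5.5, -1.3, -1.5]
opening: 49.6
```

```bash
python3 st.py
```

```text
t 9.6833 phi -68.54 xdotN 1.0 j [ -4.5 -41.9 136.9  20.5  56.1  30.9]
off ring0 [-3.37  0.38  0.59] F [-5.5 -1.3 -1.5] Fring [-5.4  1.2  1.9] tau ring0 [2.408 1.768 0.963] tauN 0.963 tau toolx -0.972 open 49.58429101119421
```

The firm touch has held. Backing off 80 degrees.

Call:
arm_command(
  moves=[
    [0,0,0,0,-2.06,-1.01,3.28],
    [0,0,0,0,-2.06,-1.01,3.28],
    [0,0,0,0,-2.06,-1.01,3.28],
    [0,0,0,0,-2.06,-1.01,3.28],
    [0,0,0,0,-2.06,-1.01,3.28],
    [0,0,0,0,-2.06,-1.01,3.28],
    [0,0,0,0,-2.06,-1.01,3.28],
    [0,0,0,0,-2.06,-1.01,3.28],
    [0,0,0,0,-2.06,-1.01,3.28],
    [0,0,0,0,-2.06,-1.01,3.28],
  ],
)

```text
time_s: 10.52
eef_pos: [496.0, 122.2, 173.6]
ee_rot: [118.4, 55.1, 26.0]
wrist_force: [8.1, 0.6, -7.1]
opening: 49.6
```

```bash
python3 st.py
```

```text
t 10.5167 phi -28.4 xdotN 1.0 j [ -4.5 -42.  137.   20.5  55.8  -9.2]
off ring0 [-2.46 -0.65  0.65] F [ 8.1  0.6 -7.1] Fring [  2.1  -3.  -10.2] tau ring0 [0.754 1.172 0.002] tauN 0.002 tau toolx -0.004 open 49.630345421613185
```

Call:
arm_command(
  moves=[
    [0,0.2,0,0,-2.06,-1.01,3.28],
    [0,0,0,0,-2.06,-1.01,3.28],
    [0,0,0,0,-2.06,-1.01,3.28],
    [0,0,0,0,-2.06,-1.01,3.28],
    [0,0,0,0,-2.06,-1.01,3.28],
    [0,0,0,0,-2.06,-1.01,3.28],
    [0,0,0,0,-2.06,-1.01,3.28],
    [0,0,0,0,-2.06,-1.01,3.28],
    [0,0,0,0,-2.06,-1.01,3.28],
    [0,0,0,0,-2.06,-1.01,3.28],
  ],
)

```text
time_s: 11.35
eef_pos: [497.1, 122.5, 174.4]
ee_rot: [78.3, 54.9, 25.9]
wrist_force: [16.8, 7.5, -10.4]
opening: 49.5
```

Call:
arm_command(
  moves=[
    [0,0,0,0,0,0,0],
    [0,0,0,0,0,0,0],
  ],
)

```text
time_s: 11.52
eef_pos: [497.1, 122.5, 174.4]
ee_rot: [78.4, 54.9, 25.9]
wrist_force: [14.9, 6.4, -11.6]
opening: 49.9
```

```bash
python3 st.py
```

```text
t 11.5167 phi 11.47 xdotN 1.0 j [ -4.4 -42.1 137.   20.6  55.6 -49.1]
off ring0 [-1.07 -0.9   0.68] F [ 14.9   6.4 -11.6] Fring [  6.6  -0.8 -18.7] tau ring0 [ 0.166 -0.097  0.125] tauN 0.125 tau toolx -0.124 open 49.85113461158344
```

Call:
arm_command(
  moves=[
    [0,0.5,0.3,-0.3,0,0,0],
    [0,0.3,0.2,-0.4,0,0,0],
    [1,0,0,0,0,0,0],
    [1,0,0,0,0,0,0],
    [1,0,0,0,0,0,0],
    [1,0,0,0,0,0,0],
    [1,0,0,0,0,0,0],
    [1,0,0,0,0,0,0],
  ],
)

```text
time_s: 12.18
eef_pos: [497.3, 122.8, 174.0]
ee_rot: [78.4, 55.0, 25.9]
wrist_force: [-0.1, 0.0, 0.4]
opening: 84.6
```

```bash
python3 st.py;python3 - <<'E'
from h import *
from plant import *
m=camera_model("wrist"); p,d=snapshot("wrist"); p=p[:,:,::-1].copy(); cv2.imwrite("pics/w5.png",cv2.resize(p,None,fx=1.5,fy=1.5,interpolation=2))
E
```

```text
t 12.1833 phi 11.45 xdotN 1.0 j [ -4.4 -41.9 136.9  20.5  55.6 -49. ]
off ring0 [-1.07 -0.73  0.17] F [-0.1  0.   0.4] Fring [0.1 0.1 0.3] tau ring0 [-0.051  0.356 -0.052] tauN -0.052 tau toolx 0.051 open 84.64824838742021
```

View pics/w5.png

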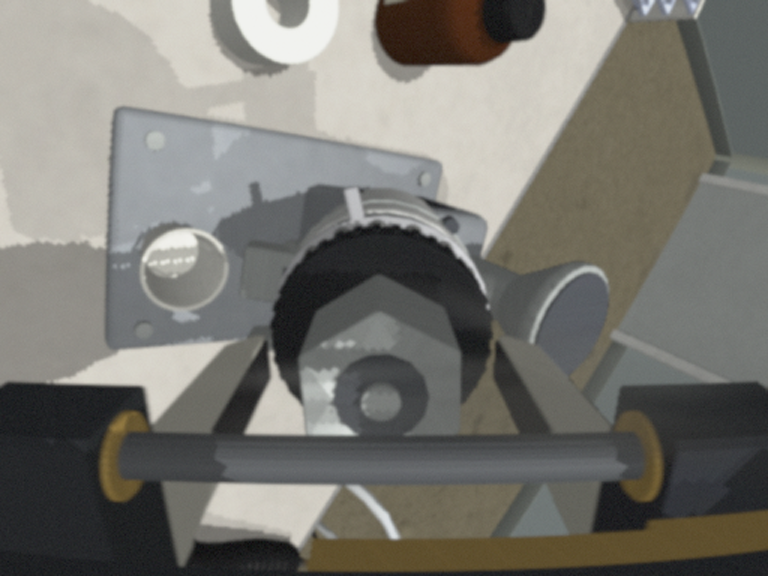

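Released. The tab is at (353,205), about 10 degrees left of up, as expected for 111 degrees. The rib should be at the left, behind the finger. I'll back out along the axis to check.

Call:
arm_command(
  moves=[
    [1,-3.9,-1.9,6.1,0,0,0],
    [1,-3.9,-1.9,6.1,0,0,0],
    [1,-3.9,-1.9,6.1,0,0,0],
    [1,-3.9,-1.9,6.1,0,0,0],
    [1,-3.9,-1.9,6.1,0,0,0],
    [1,-3.9,-1.9,6.1,0,0,0],
    [1,-3.9,-1.9,6.1,0,0,0],
    [1,0,0,6,0,0,0],
    [1,0,0,0,0,0,0],
  ],
)

```text
time_s: 12.98
eef_pos: [470.6, 109.2, 224.8]
ee_rot: [78.3, 54.9, 25.7]
wrist_force: [0.0, -0.5, 0.0]
opening: 93.3
```

```bash
python3 st.py;python3 - <<'E'
from h import *
from plant import *
m=camera_model("wrist"); p,d=snapshot("wrist"); p=p[:,:,::-1].copy(); cv2.imwrite("pics/w6.png",cv2.resize(p,None,fx=1.5,fy=1.5,interpolation=2))
T2=T+ringR()@np.array([-1.2,-.7,0])
overlay(p,m,ringR(26,-168.5),T2,(120,400,60,300),2.5,"pics/w6o.png")
def P(r,z,a): 
    a=np.radians(a); return proj(m,T2+np.array([r*np.cos(a),r*np.sin(a),z-62])@ringR().T)[0]
for a in range(-190,-140,5): print(a,"rib r52 z15",((P(52,15,a)+.5-[120,60])*2.5).round())
for a in range(95,130,5): print(a,"tab r58 z-4",((P(58,-4,a)+.5-[120,60])*2.5).round())
p,d=snapshot("scene");p=p[:,:,::-1]; cv2.imwrite("pics/s6.png",cv2.resize(p[165:335,200:350],None,fx=3.5,fy=3.5,interpolation=2))
E
```

```text
t 12.9833 phi 11.47 xdotN 1.0 j [ -7.6 -50.8 136.3  20.4  65.5 -48.7]
off ring0 [ 3.49 -1.22 58.98] F [ 0.  -0.5  0. ] Fring [-0.1 -0.4  0.1] tau ring0 [-0.059  0.286 -0.   ] tauN -0.0 tau toolx -0.001 open 93.29780868030724
-190 rib r52 z15 [158. 286.]
-185 rib r52 z15 [154. 299.]
-180 rib r52 z15 [151. 313.]
-175 rib r52 z15 [150. 327.]
-170 rib r52 z15 [150. 341.]
-165 rib r52 z15 [151. 354.]
-160 rib r52 z15 [154. 368.]
-155 rib r52 z15 [157. 381.]
-150 rib r52 z15 [162. 394.]
-145 rib r52 z15 [168. 406.]
95 tab r58 z-4 [337. 153.]
100 tab r58 z-4 [321. 152.]
105 tab r58 z-4 [305. 152.]
110 tab r58 z-4 [289. 154.]
115 tab r58 z-4 [273. 157.]
120 tab r58 z-4 [258. 161.]
125 tab r58 z-4 [243. 167.]
```

View pics/w6o.png

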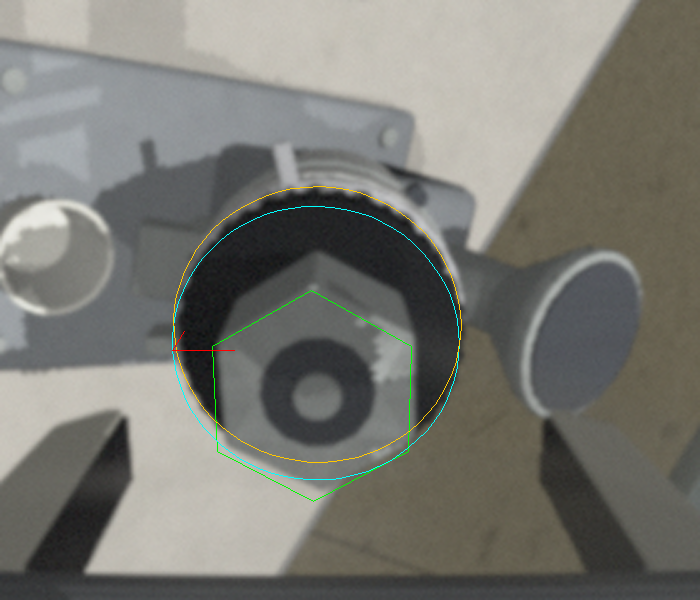

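View pics/s6.png

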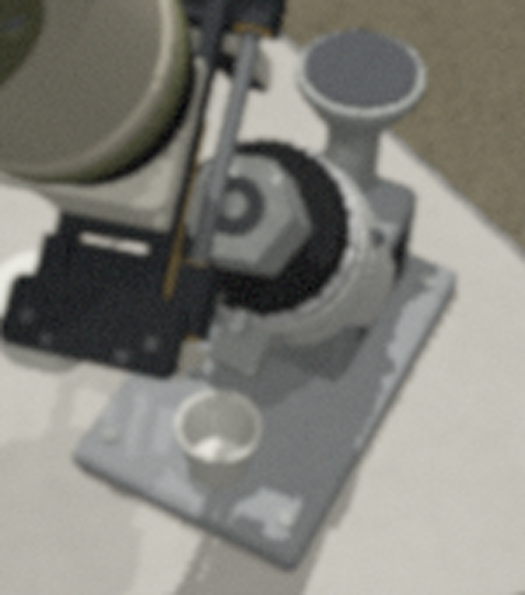

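The rib tip at (149,338) reads -170 degrees and the tab at (284,150) reads 111.5. The rib is therefore about 79 degrees counter-clockwise of the tab, within 80±8. The cup stands where it did and the fingers are clear, so I'm handing in.

```bash
python3 -c "
from plant import *
print(finish_job())"
```

```text
the job is handed in; nothing more can be done
None
```

I tightened the ring until the burrs touched firmly, backed it off 80° and let it go. The job was handed in at about 13 s, well inside the 72 s limit.

- **Grasp:** One 60 N grasp on the crown was enough for the whole turn, although the task expected several. The last joint's range allowed it.
- **Touch:** After about 158° of tightening the torque rose from a steady 0.50 N m to 1.08 N m, about 0.6 beyond the drag. I turned a further 0.4° or so and held it there. From the spring rate that should be about 0.65–0.7 N m beyond the drag; the standing reading was 0.96 N m.
- **Back-off:** The wrist turned back 80.0° by its own reading. In the last wrist picture the rib stands about 78.5° counter-clockwise of the pointer tab, which is within the 8° allowance.
- **Release:** The fingers were about 60 mm off the crown along its axis, at 93 mm opening, and the wrist read about 0.5 N.
- **Loose items:** The cup was unmoved in the last scene picture. The bottle and roll showed upright in the wrist picture taken on release, but the arm hid them from the scene camera afterwards and I did not measure their positions.

Two things differed from plan:
- The first standoff was out of reach (joint 2 at its range limit), so I approached from nearer.
- My first estimate of the ring's axis was 1–2 mm off, which I trimmed out during the turn.

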